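# Change the objective in the V-block

## Robot

A 6-joint arm with a two-finger parallel gripper is mounted at the origin on the work surface. World frame = base frame: x ahead of the robot, y to its left, z up, the work surface at z = 0. Lengths are in m, angles in rad, forces in N, time in s.
With the tool pointing down it reaches from about 0.25 to 0.725 m from the base axis. Payload 9.7 kg.
Tool frame: the origin (TCP) lies between the finger pads; the fingertips stand 17 mm ahead of it and the grasp point (between the pads) lies 2 mm behind it; z points along the fingers, y is the line along which they close (so a half turn about z gives the same grasp; the last joint's range is limited). The gripper opens to 85 mm and grips with 20 to 120 N. Pads are 22 mm wide; open, the fingers measure 114 mm over their backs; the gripper's body (76 mm by 85 mm) begins 54 mm behind the grasp point. The pads swing forward as they close: fully open they stand 13 mm farther back than shut.
Start: joints at [-1.205, 0.087, 0.176, 1.66, 0, 1.571], TCP at [0.197, -0.514, 0.248] pointing down, gripper open.
Joint ranges: [-3.13, 3.13], [-0.85, 1.81], [-1.15, 1.24], [-2.2, 2.28], [-1.44, 1.52], [-3.14, 3.14]. Speed limits (rad/s): [2.22, 2.22, 2.57, 3.14, 3.14, 3.14].

## Interface

Orientations are given as a unit quaternion [w, x, y, z].
In Python, from rig import ctrl gives the robot as it stands. The module is installed in compiled form; this text tells all that it offers.
- The arm moves only by the tool step_arm, never from a script. Its argument "motion" is a list of rows, each a list of 3 entries, a list of its own where there are three numbers: the shift along the world's x, y, z in m, then the turn, a rotation vector about the world's x, y, z in rad, then the opening, from 0 (shut) to 1 (fully open). A call has 1 to 5 rows; each row is the pose to reach, as a shift and turn from the pose commanded when the call began; what a row does not reach only later rows make up. A row lasts 1/8 s, in which the tool goes at most 62.5 mm and 10.7 degrees, less where a joint would pass 70% of its speed; a pose out of reach is approached as far as the arm can. A call with a gripper value outside its range is refused whole. The fingers move at their own pace and stop on an object; the grip force is fixed at half the most. Time passes only in rows, so rows that repeat a pose let the fingers close. It gives the time, the measured TCP pose, the force, the opening and the grip force at its end, in the units of the state.
- ctrl.observe(): the state, without advancing time (a new reading comes with each control period).
- ctrl.capture(name): name is "scene" or "top" or "wrist"; returns the picture (384x512x3 uint8, blue, green, red); there is no depth.
- ctrl.calibration(name): a dict with "fx", "fy", "cx", "cy" (pixels), "cam_to_world" (4x4, takes a point from camera to world coordinates). Camera axes: x right, y up, looking along -z (the intrinsics and any distortion apply to the point x, -y, -z); pixel columns grow to the right and rows downward; lengths in m; the calibration is good to about 2 mm. A picture is of the moment at which its call begins: read the wrist's pose just before it. calibration takes no time and is no camera call; for the wrist camera it gives the pose at the moment of the call.
- ctrl.finish_job(): hands the job in; it is judged then, once.
The state is a dict: "time": time; "q": joint angles; "dq": joint speeds; "effort": joint torques, N m; "eef_pos": TCP position; "tool_rot": TCP orientation; "wrist_force": force on the tool from outside, world axes, zero at the start; "torque": the same for the moment, N m; "grip_width": opening from 0.0 (shut) to 1.0 (fully open); "grip_force": force on a finger pad.
Only numpy, scipy, OpenCV 4.12 (cv2) and the standard library are available. Lean on these libraries where they do the work, as an engineer would, in place of code of your own. Each camera call takes 0.05 s, during which the arm holds its last target. There are 200 camera calls.

## Task

Take the checked objective out of the V-block, lower it sideways onto the upper part of the aluminium chute before letting go, and let it roll down into the tray. Then lay the longer of the two objectives waiting in the grey rack in the V-groove, threaded end towards the back stop but a finger's width or more short of it, let go of it, and push it along the groove until it bears on both flanks and is hard against the stop. Finally swing the keeper arm all the way across over the barrel, leaving the short objective, the knob, the slide clip and the dust cover where they are.

Things in the scene. Friction and masses are not known exactly. Their poses are not given: they have to be found in the camera images.
- done_objective: Objective lying on its side: black barrel 46 mm in diameter, a 6 mm long steel thread (26 mm diameter) at one end, a 16 mm long nose tapering to 30 mm at the other; 90 mm long overall, 0.3 kg. Origin on its axis at mid-length, x along the barrel towards the thread; it can roll about x. At the start it lies in the V-groove, its thread against the stop: the checked one, to be sent down the chute.
- long_objective: Objective lying on its side: black barrel 46 mm in diameter, a 6 mm long steel thread (26 mm diameter) at one end, a 16 mm long nose tapering to 30 mm at the other; 110 mm long overall, 0.36 kg. Origin on its axis at mid-length, x along the barrel towards the thread; it can roll about x. The longer of the two waiting in the rack (either cradle), axis 44.5 mm above the bench.
- long_objective_thread (a point): Centre of the flat thread-end face of the long objective, which must end against the stop (the nose-end face is 110 mm from it).
- short_objective: Objective lying on its side: black barrel 46 mm in diameter, a 6 mm long steel thread (26 mm diameter) at one end, a 16 mm long nose tapering to 30 mm at the other; 70 mm long overall, 0.24 kg. Origin on its axis at mid-length, x along the barrel towards the thread; it can roll about x. The shorter of the two waiting in the rack; stays there.
- rack: Fixed grey plastic parking rack 90 x 160 mm with two shallow V cradles along its x, at y = +50 and -50 mm, each 50 mm long; cradle tops 30 mm above the bench. Origin at the centre of its underside.
- vblock: Fixed steel V-block. Origin on the bench straight below the middle of the stop face; x along the groove, towards the stop. Groove 90 degrees, from x = -140 mm to the stop face at x = 0, bottom line at y = 0, 16 mm high. A barrel seated in it has its axis at y = 0, 48.5 mm high. Block 76 mm wide, top 35 mm high, on a 10 mm thick base plate 84 mm wide, x = -152 to 60 mm.
- flank_left: Left (+y) sloping flank of the groove, 140 mm long; same origin and axes as the V-block. Sliding the long objective along the groove takes roughly 2 to 9 N.
- flank_right: Right (-y) sloping flank of the groove, 140 mm long; same origin and axes as the V-block.
- stop: Upright back stop plate, 14 mm thick, 56 mm wide, top 56 mm high, its face at x = 0; same origin and axes as the V-block.
- keeper (a joint): Keeper arm, a level 12 x 10 mm steel bar, underside 74 mm above the bench, on a 14 mm post at x = -14, y = +46 mm of the V-block. 0 rad = parked, pointing along the V-block's +x; it grows clockwise seen from above to its end stop at 1.57 rad = closed, over the barrel, pointing to -y. Stiff hinge (about 0.04 N m, 1 N at the pin): it stays where left.
- keeper_pin (a point): Top centre of the upright black pin (14 mm diameter, 36 mm tall, top 119 mm above the bench, bottom at 83 mm) on the keeper arm, 58 mm from the post's axis.
- chute_bed: Sloping bed of the fixed aluminium chute. Origin at the middle of its upper edge, on its surface, 80 mm above the bench; x level across it, -y down the slope (12 degrees, 140 mm long), z square to the surface. 130 mm wide inside, side walls 32 mm high, ends open. An objective laid with its axis along x rolls down by itself. Upper part: axis 20 to 95 mm from the upper edge.
- tray: Open tray at the foot of the chute, 150 x 140 mm, inside floor 8 mm above the bench, walls 38 mm (chute side) to 60 mm high. Origin at the centre of its underside; it stands 207 mm, measured level, from the chute's upper edge.
- stage_knob: White nylon stage knob, 60 mm diameter, 42 mm high, loose on the bench; leave alone. Origin under its centre.
- slide_clip: Chrome slide clip, about 97 x 16 mm, 14 mm high, loose on the bench; leave alone. Origin under its centre.
- dust_cover: Orange plastic dust cover, a dome 120 mm in diameter and 112 mm high, loose on the bench; leave alone. Origin under its centre.
Mind the look-alikes: they are no part of the job. What is shaped like the vblock but turquoise or yellow is not meant. Leave any white look-alike of the long_objective alone.

How it is judged:
On the way, in this order (a step that is already met when the one before it is completed fails the run):
1. the checked objective, still held, is lowered to within 10 mm of the upper part of the chute bed, axis across the chute (x of done_objective in the frame of chute_bed between -0.04 and 0.04 m and y of done_objective in the frame of chute_bed between -0.095 and -0.02 m and z of done_objective in the frame of chute_bed below 0.033 m and contact force between done_objective and the fingers above 0.5 N and angle between the x axis of done_objective and the x axis of chute_bed, either way round below 0.35 rad), for 0.05 s.
2. the checked objective has come to lie in the tray (x of done_objective in the frame of tray between -0.075 and 0.075 m and y of done_objective in the frame of tray between -0.07 and 0.07 m and z of done_objective in the frame of tray below 0.045 m and linear speed of done_objective below 0.1 m/s), for 0.1 s.
3. the long objective lies released in the groove on both flanks, thread end at least 5 mm short of the stop (contact force between long_objective and flank_left above 0.2 N and contact force between long_objective and flank_right above 0.2 N and angle between the x axis of long_objective and the x axis of vblock, either way round below 0.05 rad and y of long_objective in the frame of vblock between -0.003 and 0.003 m and x of long_objective_thread in the frame of vblock between -0.08 and -0.005 m and contact force between long_objective and the fingers below 0.05 N), for 0.1 s.
4. the long objective is pushed home: it bears on both flanks and presses on the stop at once (contact force between long_objective and flank_left above 0.2 N and contact force between long_objective and flank_right above 0.2 N and angle between the x axis of long_objective and the x axis of vblock, either way round below 0.05 rad and y of long_objective in the frame of vblock between -0.003 and 0.003 m and x of long_objective_thread in the frame of vblock above -0.002 m and contact force between long_objective and stop above 1 N), for 0.05 s.
At the end, for the whole second after the job is handed in: The checked objective rests in the tray; the long objective rests in the V-groove on both flanks (axis within 3 mm and 0.05 rad of the groove), thread end within 2 mm of the stop; the keeper is swung to at least 1.45 rad; the short objective is within 10 mm of its starting place (contact force between long_objective and flank_left above 0.2 N and contact force between long_objective and flank_right above 0.2 N and angle between the x axis of long_objective and the x axis of vblock, either way round below 0.05 rad and y of long_objective in the frame of vblock between -0.003 and 0.003 m and x of long_objective_thread in the frame of vblock above -0.002 m and x of done_objective in the frame of tray between -0.075 and 0.075 m and y of done_objective in the frame of tray between -0.07 and 0.07 m and z of done_objective in the frame of tray below 0.045 m and value of joint keeper above 1.45 rad and linear speed of long_objective below 0.01 m/s and linear speed of done_objective below 0.02 m/s and distance of short_objective from where it was at the start of the episode below 0.01 m); the robot touches nothing.
It fails at once if a bystander (short objective, knob, slide clip, dust cover) is moved more than 15 mm (distance of any of short_objective, stage_knob, slide_clip, dust_cover from where it was at the start of the episode above 0.015 m).
It also fails if it takes over 72 s, if anything falls off the work surface, if the arm or the gripper's body presses on something with over 40 N, if the wrist force passes 120 N, or if a joint passes its speed limit or range.

## Working session

There is one attempt and no reset: what is moved stays moved. The work goes in short steps, Python scripts to look and compute and a tool call to move; the robot and the scene stay as the last step left them, time stands still between calls to the robot, and variables do not carry over. Pictures are saved under pics/ and viewed, at most 10 in all, crops included, and the job is handed in when it is done.

Besides the shell and the picture viewer there is one more tool, called as name(argument=value, ...) on one line, values as JSON. step_arm: Moves the arm, as the interface text tells. Its arguments: {"type":"object","properties":{"motion":{"type":"array"}},"required":["motion"]}

```bash
mkdir -p pics; cat > h.py <<'E'
import numpy as np, cv2
from rig import ctrl
def pix2w(cal,u,v,z):
    T=np.array(cal["cam_to_world"]); d=np.array([(u-cal["cx"])/cal["fx"],-(v-cal["cy"])/cal["fy"],-1.0])
    d=T[:3,:3]@d; o=T[:3,3]; return o+d*(z-o[2])/d[2]
def w2pix(cal,p):
    T=np.array(cal["cam_to_world"]); c=T[:3,:3].T@(np.array(p)-T[:3,3])
    return cal["cx"]+cal["fx"]*c[0]/-c[2], cal["cy"]+cal["fy"]*c[1]/c[2]
E
python3 - <<'E'
from h import *
s=ctrl.observe();print(s["eef_pos"],s["tool_rot"])
for n in("top","scene"):
    im=ctrl.capture(n);cv2.imwrite(f"pics/{n}0.png",im)
    c=ctrl.calibration(n);print(n,c)
    cv2.imwrite(f"pics/{n}0b.png",cv2.resize(im,(800,600),interpolation=cv2.INTER_CUBIC))
E
```

```text
[ 0.19664484 -0.51342429  0.24756345] [-6.69249462e-04  9.83321921e-01  1.81872297e-01 -1.40219868e-04]
top {'fx': 410.7106092501901, 'fy': 410.7106092501901, 'cx': 253.30030363634617, 'cy': 196.49630060908132, 'cam_to_world': array([[ 0.02797774,  0.99407747, -0.10501059,  0.47279384],
       [-0.99943546,  0.02977296,  0.01556687,  0.07275437],
       [ 0.01860115,  0.10451578,  0.99434926,  1.48069061],
       [ 0.        ,  0.        ,  0.        ,  1.        ]])}
scene {'fx': 452.0599938994976, 'fy': 452.0599938994976, 'cx': 260.85303524055695, 'cy': 195.82710398828948, 'cam_to_world': array([[-0.57328897, -0.65726825,  0.48922203,  1.26697732],
       [ 0.81923684, -0.46988005,  0.3287305 ,  0.46719282],
       [ 0.01381155,  0.58924628,  0.80783542,  1.10671605],
       [ 0.        ,  0.        ,  0.        ,  1.        ]])}
```

View pics/top0b.png

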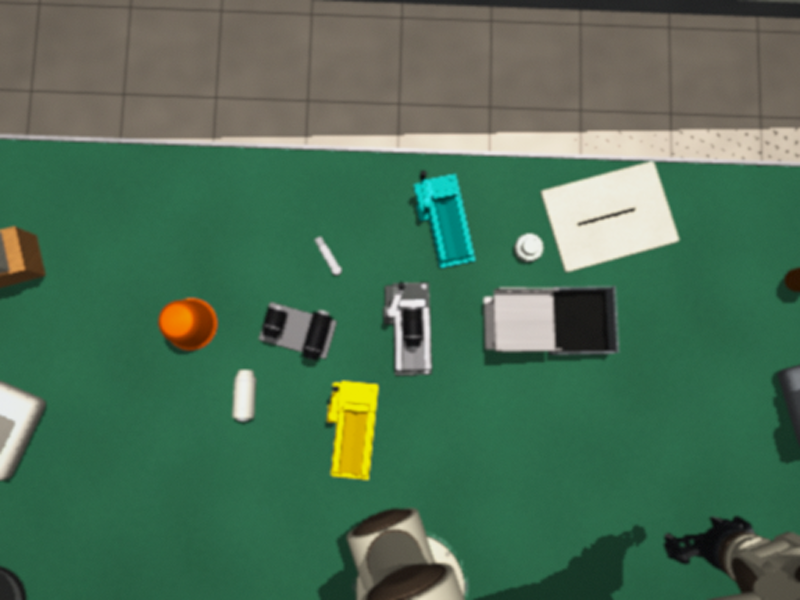

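View pics/scene0b.png

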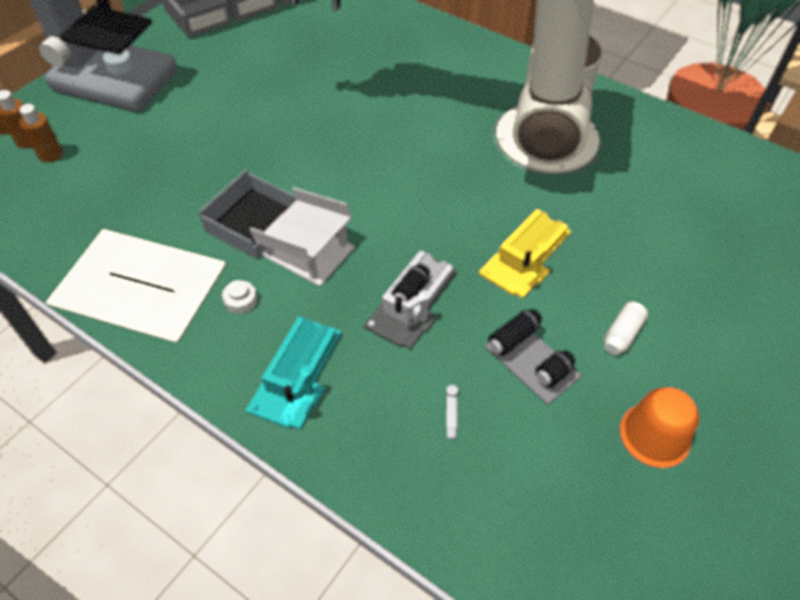

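The top view shows the steel V-block with the done objective at (412,330), and the rack at (298,330) with a longer barrel at (318,335) and a shorter one at (274,322). The chute is at (525,320) and the tray at (586,320). The look-alikes are the turquoise block (445,220), the yellow block (355,430) and the white barrel (244,395). The grey-steel block and the longer black barrel fit the description, so I'll enlarge those to confirm.

```bash
python3 - <<'E'
import cv2,numpy as np
t=cv2.imread("pics/top0.png");s=cv2.imread("pics/scene0.png")
a=cv2.resize(t[176:246,160:290],(780,420),interpolation=cv2.INTER_CUBIC)   # x6
cv2.imwrite("pics/ca.png",a)
b=cv2.resize(s[150:270,220:380],(800,600),interpolation=cv2.INTER_CUBIC)  # x5
cv2.imwrite("pics/cb.png",b)
E
```

```text
(no output)
```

View pics/ca.png

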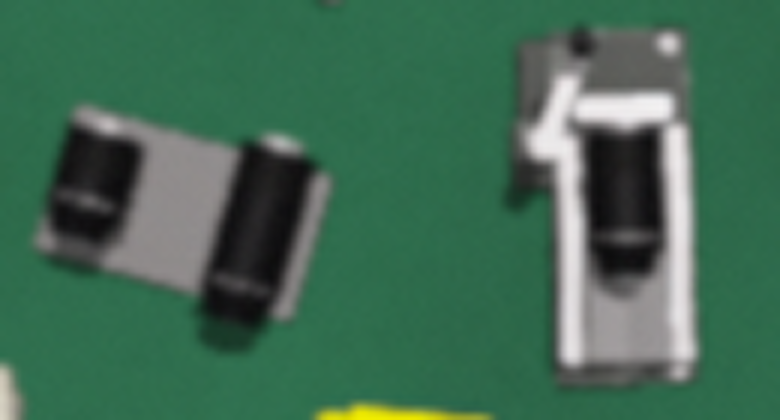

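View pics/cb.png

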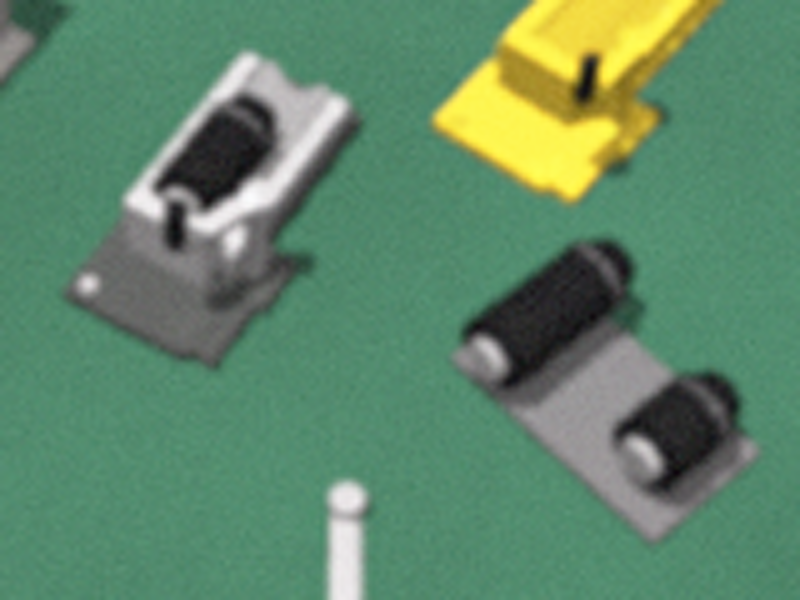

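```bash
python3 - <<'E'
from h import *
c=ctrl.calibration("top")
def P(n,x,y,z): 
    p=pix2w(c,160+(x+.5)/6-.5,176+(y+.5)/6-.5,z);print(n,p.round(4));return p
a=P("stop L",575,108,.056);b=P("stop R",675,108,.056)
P("blk R top",685,130,.035);P("blk R bot",688,368,.035);P("blk L bot",566,366,.035)
P("base br",692,380,.01);P("base tr",686,33,.01)
P("done thread top",627,125,.048);P("done nose",622,290,.048);
P("pin",582,40,.119)
P("rack tl",80,106,.03);P("rack tr",330,175,.03);P("rack br",292,320,.03);P("rack bl",35,248,.03)
P("long thread",283,145,.0445);P("long nose",228,345,.0445);P("long L",237,155,.05);P("long R",312,175,.05)
P("short c",97,185,.05)
def Q(n,x,y,z):
    p=pix2w(c,x*.64,y*.64,z);print(n,p.round(4))
Q("chute ul",495,288,.11);Q("chute ll",495,353,.11);Q("chute/tray",556,290,.08);Q("ch/tr low",556,352,.08)
Q("tray tr",617,288,.06);Q("tray br",617,353,.06)
Q("knob",529,246,.04);Q("dust",188,324,.06);Q("clip",328,256,.01)
for n in("wrist",):
    s=ctrl.observe();k=ctrl.calibration(n);T=np.array(k["cam_to_world"])
    from scipy.spatial.transform import Rotation as R
    q=s["tool_rot"];M=R.from_quat([q[1],q[2],q[3],q[0]]).as_matrix()
    print("cam in tool",(M.T@(T[:3,3]-s["eef_pos"])).round(4),(M.T@T[:3,:3]).round(3),M.round(3),k["fx"],k["cx"],k["cy"])
E
```

```text
stop L [0.6337 0.0433 0.056 ]
stop R [ 0.6354 -0.0149  0.056 ]
blk R top [ 0.625  -0.0224  0.035 ]
blk R bot [ 0.4852 -0.0273  0.035 ]
blk L bot [0.4843 0.044  0.035 ]
base br [ 0.4784 -0.0316  0.01  ]
base tr [ 0.6864 -0.0233  0.01  ]
done thread top [0.6255 0.0125 0.048 ]
done nose [0.5291 0.013  0.048 ]
pin [0.6649 0.0418 0.119 ]
rack tl [0.629 0.335 0.03 ]
rack tr [0.5925 0.1862 0.03  ]
rack br [0.5067 0.2052 0.03  ]
rack bl [0.5445 0.3573 0.03  ]
long thread [0.6081 0.2131 0.0445]
long nose [0.4909 0.2403 0.0445]
long L [0.601  0.2391 0.05  ]
long R [0.5906 0.1951 0.05  ]
short c [0.5811 0.3193 0.05  ]
chute ul [ 0.6653 -0.1619  0.11  ]
chute ll [ 0.5251 -0.1636  0.11  ]
chute/tray [ 0.6692 -0.3024  0.08  ]
ch/tr low [ 0.5323 -0.3026  0.08  ]
tray tr [ 0.6807 -0.4454  0.06  ]
tray br [ 0.5348 -0.4442  0.06  ]
knob [ 0.7745 -0.2508  0.04  ]
dust [0.5714 0.5079 0.06  ]
clip [0.7424 0.2102 0.01  ]
cam in tool [ 0.0808  0.0004 -0.125 ] [[-0.001  0.95   0.314]
 [ 1.     0.001  0.   ]
 [-0.     0.314 -0.95 ]] [[ 0.934  0.358 -0.   ]
 [ 0.358 -0.934  0.001]
 [-0.    -0.001 -1.   ]] 274.78570518502283 255.35321678834217 190.27777485286833
```

The crops confirm the targets. The long objective is at crop (265,235) in the rack, with its thread end towards +x at (283,145). The done objective sits in the grey block against the stop at (625,105), and the keeper pin is parked at (582,40). I'm moving over the V-block now.

step_arm(motion=[[[0.18,0.26,0.02],[0,0,-0.33],1],[[0.18,0.26,0.02],[0,0,-0.33],1],[[0.18,0.26,0.02],[0,0,-0.33],1],[[0.18,0.26,0.02],[0,0,-0.33],1],[[0.18,0.26,0.02],[0,0,-0.33],1]])

```text
time: 0.72
eef_pos: [0.3734, -0.2575, 0.2678]
tool_rot: [0.0, 1.0, 0.018, 0.0]
wrist_force: [0.9, -0.8, 0.4]
grip_width: 1.003
grip_force: 0.0
```

step_arm(motion=[[[0.19,0.265,0],[0,0,0],1],[[0.19,0.265,0],[0,0,0],1],[[0.19,0.265,0],[0,0,0],1],[[0.19,0.265,0],[0,0,0],1],[[0.19,0.265,0],[0,0,0],1]])

```text
time: 1.35
eef_pos: [0.5557, -0.0034, 0.2676]
tool_rot: [0.0, 1.0, 0.018, -0.0]
wrist_force: [0.0, -1.9, 0.1]
grip_width: 1.002
grip_force: 0.0
```

step_arm(motion=[[[0.0,0.0,0],[0,0,0],1],[[0,0,0],[0,0,0],1]])

```text
time: 1.6
eef_pos: [0.5546, -0.0053, 0.2673]
tool_rot: [0.0, 1.0, 0.018, -0.001]
wrist_force: [0.2, 0.0, -0.0]
grip_width: 0.996
grip_force: 0.0
```

```bash
python3 - <<'E'
from h import *
s=ctrl.observe();k=ctrl.calibration("wrist");im=ctrl.capture("wrist")
import pickle;pickle.dump(k,open("w1.pkl","wb"));print(s["eef_pos"],s["tool_rot"])
cv2.imwrite("pics/w1.png",cv2.resize(im,(800,600),interpolation=cv2.INTER_CUBIC))
E
```

```text
[ 0.55463805 -0.00527918  0.26733462] [ 8.93641858e-05  9.99832276e-01  1.83036932e-02 -6.22333070e-04]
```

View pics/w1.png

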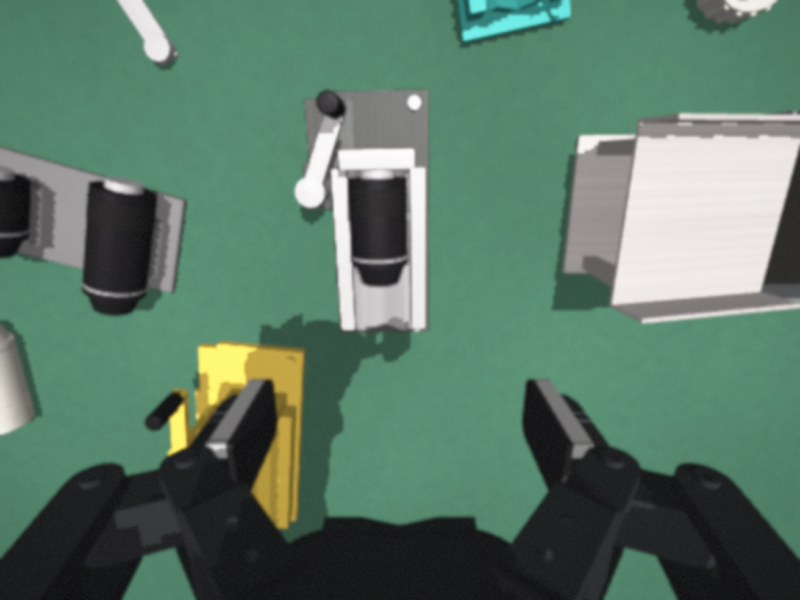

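```bash
python3 - <<'E'
from h import *
import pickle;k=pickle.load(open("w1.pkl","rb"))
def P(n,x,y,z):
    p=pix2w(k,(x+.5)*.64-.5,(y+.5)*.64-.5,z);print(n,p.round(4));return p
ang=lambda a,b:print("   ang",round(float(np.arctan2(b[1]-a[1],b[0]-a[0])),4),"len",np.linalg.norm(b-a).round(4))
a=P("blk BR",427,328,.035);b=P("blk TR",427,170,.035);ang(a,b)
c=P("blk BL",343,329,.035);d=P("blk TL",332,172,.035);ang(c,d);print("mid",(a+c)/2,(b+d)/2);ang((a+c)/2,(b+d)/2)
a=P("stop L",340,168,.056);b=P("stop R",415,166,.056);ang(b,a);print((a+b)/2)
a=P("done L bot",353,262,.0485);b=P("done L top",349,180,.0485);c=P("done R bot",408,260,.0485);d=P("done R top",406,178,.0485)
print((a+c)/2,(b+d)/2);ang((a+c)/2,(b+d)/2);P("done nose",382,285,.0485)
P("pin",330,102,.119);P("post",311,190,.08)
print("LONG");a=P("Lbot",85,282,.0445);b=P("Ltop",90,188,.0445);c=P("Rbot",147,295,.0445);d=P("Rtop",155,192,.0445)
print((a+c)/2,(b+d)/2);ang((a+c)/2,(b+d)/2);P("nose",113,312,.0445);P("thread",125,184,.05)
print("CHUTE");a=P("TL",637,137,.08);b=P("BL",612,304,.08);ang(b,a);print((a+b)/2)
a=P("TR",800,138,.053);
E
```

```text
blk BR [ 0.4893 -0.0328  0.035 ]
blk TR [ 0.6252 -0.0252  0.035 ]
   ang 0.0559 len 0.1361
blk BL [0.4857 0.0426 0.035 ]
blk TL [0.621  0.0506 0.035 ]
   ang 0.0592 len 0.1355
mid [0.4875189  0.00492255 0.035     ] [0.62308828 0.01272985 0.035     ]
   ang 0.0575 len 0.1358
stop L [0.6249 0.0415 0.056 ]
stop R [ 0.6284 -0.0147  0.056 ]
   ang 1.6318 len 0.0563
[0.6266486  0.01338264 0.056     ]
done L bot [0.5511 0.0324 0.0485]
done L top [0.616  0.0356 0.0485]
done R bot [ 0.5544 -0.0127  0.0485]
done R top [ 0.6191 -0.0084  0.0485]
[0.55273733 0.00983031 0.0485    ] [0.6175743 0.0135607 0.0485   ]
   ang 0.0575 len 0.0649
done nose [0.5322 0.0081 0.0485]
pin [0.6636 0.0387 0.119 ]
post [0.61   0.0589 0.08  ]
LONG
Lbot [0.5248 0.2586 0.0445]
Ltop [0.6025 0.2396 0.0445]
Rbot [0.5151 0.208  0.0445]
Rtop [0.6012 0.189  0.0445]
[0.51991936 0.23329857 0.0445    ] [0.60186161 0.2143082  0.0445    ]
   ang -0.2277 len 0.0841
nose [0.4985 0.2397 0.0445]
thread [0.607  0.2082 0.05  ]
CHUTE
TL [ 0.6532 -0.1642  0.08  ]
BL [ 0.5327 -0.1702  0.08  ]
   ang 0.0501 len 0.1206
[ 0.59294315 -0.16722405  0.08      ]
TR [ 0.6583 -0.2991  0.053 ]
```

The wrist view gives:
- **V-block:** yaw 0.0575, width 75.5 mm (76 expected), stop face at about (0.6266, 0.0134).
- **Done objective:** centre at about (0.581, 0.0113).
- **Long objective:** centre at about (0.5535, 0.2255), yaw -0.228.
- **Chute:** upper edge midpoint at about (0.593, -0.167).
- **Keeper:** pin 57 mm from the post, standing at about 0.42 rad.

Next is grasping the done objective.

step_arm(motion=[[[0.025,0.0165,-0.06],[0,0,0.021],1],[[0.025,0.0165,-0.12],[0,0,0.021],1],[[0.025,0.0165,-0.17],[0,0,0.021],1],[[0.025,0.0165,-0.2],[0,0,0.021],1],[[0.025,0.0165,-0.2135],[0,0,0.021],1]])

```text
time: 2.28
eef_pos: [0.5786, 0.0098, 0.053]
tool_rot: [0.0, 1.0, 0.027, -0.001]
wrist_force: [0.0, -0.8, 0.4]
grip_width: 1.003
grip_force: 0.0
```

step_arm(motion=[[[0,0,0],[0,0,0],1],[[0,0,0],[0,0,0],0.3],[[0,0,0],[0,0,0],0.3],[[0,0,0],[0,0,0],0.3],[[0,0,0],[0,0,0],0.3]])

```text
time: 2.9
eef_pos: [0.5806, 0.0121, 0.0563]
tool_rot: [-0.001, 1.0, 0.029, 0.001]
wrist_force: [-2.3, 3.8, 8.7]
grip_width: 0.516
grip_force: 61.3
```

step_arm(motion=[[[0,0,0.03],[0,0,0],0.3],[[0,0,0.08],[0,0,0],0.3],[[0.003,-0.05,0.11],[0,0,0],0.3],[[0.008,-0.11,0.11],[0,0,0],0.3],[[0.012,-0.165,0.11],[0,0,0],0.3]])

```text
time: 3.52
eef_pos: [0.592, -0.1555, 0.165]
tool_rot: [0.0, 1.0, 0.029, 0.0]
wrist_force: [1.1, 0.3, -2.3]
grip_width: 0.512
grip_force: 62.9
```

step_arm(motion=[[[0.002,-0.05,0],[0,0,0],0.3],[[0.002,-0.068,0],[0,0,0],0.3],[[0.002,-0.068,-0.02],[0,0,0],0.3],[[0.002,-0.068,-0.04],[0,0,0],0.3],[[0.002,-0.068,-0.04],[0,0,0],0.3]])

```text
time: 4.15
eef_pos: [0.593, -0.221, 0.1226]
tool_rot: [-0.001, 1.0, 0.029, -0.002]
wrist_force: [0.3, 0.3, -3.5]
grip_width: 0.517
grip_force: 62.9
```

```bash
python3 - <<'E'
from h import *
s=ctrl.observe();print(s["eef_pos"],s["tool_rot"],s["wrist_force"])
im=ctrl.capture("wrist")
cv2.imwrite("pics/w2.png",im)
E
```

```text
[ 0.59299366 -0.2209709   0.12263252] [-7.44228864e-04  9.99586628e-01  2.86968228e-02 -1.58508509e-03] [ 0.31425682  0.29942059 -3.51397743]
```

View pics/w2.png

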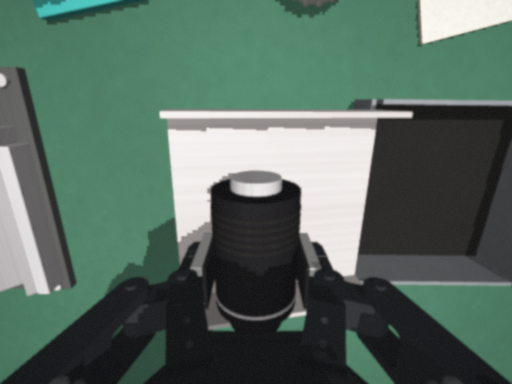

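The objective is held level at (256,240), across the bed, which spans columns 172 to 370. I'll lower it the last 18 mm, hold, then open and lift.

step_arm(motion=[[[0,0,-0.01],[0,0,0],0.3],[[0,0,-0.018],[0,0,0],0.3],[[0,0,-0.018],[0,0,0],0.3],[[0,0,-0.018],[0,0,0],0.3]])

```text
time: 4.7
eef_pos: [0.5939, -0.2219, 0.1065]
tool_rot: [0.0, 1.0, 0.028, 0.0]
wrist_force: [0.1, 0.1, -2.6]
grip_width: 0.511
grip_force: 63.0
```

step_arm(motion=[[[0,0,-0.004],[0,0,0],0.3],[[0,0,-0.004],[0,0,0],0.3],[[0,0,-0.004],[0,0,0],0.3]])

```text
time: 5.08
eef_pos: [0.5939, -0.2219, 0.1024]
tool_rot: [0.0, 1.0, 0.028, 0.0]
wrist_force: [-1.0, -0.2, -4.3]
grip_width: 0.516
grip_force: 63.0
```

step_arm(motion=[[[0,0,0],[0,0,0],1],[[0,0,0.015],[0,0,0],1],[[0,0,0.07],[0,0,0],1],[[0,0,0.12],[0,0,0],1],[[0,0,0.12],[0,0,0],1]])

```text
time: 5.7
eef_pos: [0.5953, -0.2224, 0.2291]
tool_rot: [0.002, 1.0, 0.028, 0.004]
wrist_force: [0.1, 0.5, 0.4]
grip_width: 0.996
grip_force: 0.0
```

step_arm(motion=[[[-0.01,0.06,0.0],[0,0,-0.07],1],[[-0.015,0.12,0.0],[0,0,-0.14],1],[[-0.025,0.18,0.0],[0,0,-0.2],1],[[-0.035,0.24,0.0],[0,0,-0.28],1],[[-0.04,0.3,0.0],[0,0,-0.285],1]])

```text
time: 6.32
eef_pos: [0.5442, -0.0603, 0.2229]
tool_rot: [-0.024, 0.998, -0.066, 0.001]
wrist_force: [0.1, 0.0, 0.7]
grip_width: 0.996
grip_force: 0.0
```

```bash
python3 - <<'E'
from h import *
s=ctrl.observe();print(s["eef_pos"],s["tool_rot"],s["wrist_force"])
im=ctrl.capture("top")
cv2.imwrite("pics/t2.png",cv2.resize(im[160:260,150:420],(800,296),interpolation=cv2.INTER_CUBIC))
E
```

```text
[ 0.54421174 -0.0603099   0.22293225] [-2.35285632e-02  9.97520826e-01 -6.63170855e-02  8.07228831e-04] [0.07606077 0.02964279 0.70851486]
```

View pics/t2.png

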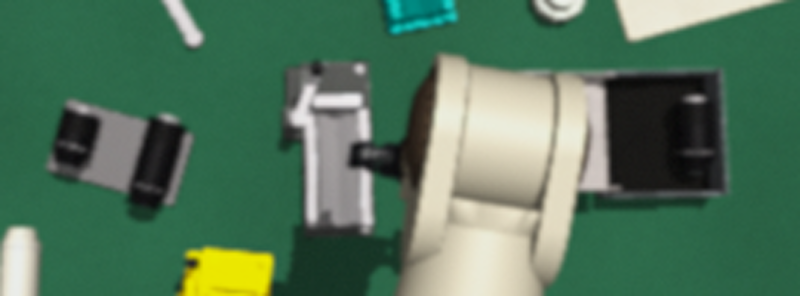

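The done objective now lies in the tray at (695,138) and the V-block is empty. Next I move over the long objective.

step_arm(motion=[[[0.0,0.06,0.0],[0,0,-0.05],1],[[0.0,0.11,0.0],[0,0,-0.096],1],[[0.0,0.16,0.0],[0,0,-0.096],1],[[0.005,0.21,0.0],[0,0,-0.096],1],[[0.009,0.255,0.0],[0,0,-0.096],1]])

```text
time: 7.0
eef_pos: [0.526, -0.0468, 0.2224]
tool_rot: [-0.047, 0.997, -0.068, 0.001]
wrist_force: [1.2, 0.1, 0.6]
grip_width: 1.001
grip_force: 0.0
```

step_arm(motion=[[[0,0,0.0],[0,0,0],1],[[0,0,0.0],[0,0,0],1],[[0,0,0],[0,0,0],1]])

```text
time: 7.38
eef_pos: [0.5262, -0.0466, 0.2223]
tool_rot: [-0.047, 0.997, -0.067, 0.001]
wrist_force: [-0.2, 0.4, 0.2]
grip_width: 0.997
grip_force: 0.0
```

```bash
python3 - <<'E'
from h import *
s=ctrl.observe();print(np.round(s["q"],3),np.round(s["effort"],2),np.round(s["dq"],3))
print(np.round(s["tool_rot"],4),s["eef_pos"])
E
```

```text
[-0.136  0.029  0.063  1.609  0.094  3.141] [-1.000e-02 -4.867e+01  4.678e+01  5.000e-02  3.000e-01  0.000e+00] [-0.001 -0.002  0.001  0.     0.    -0.002]
[-0.0469  0.9966 -0.0674  0.001 ] [ 0.52621076 -0.04657688  0.22232925]
```

Joint 6 is at its limit here, with q6 = q1 + π − yaw. I'll use the half-turned grasp instead, turning +z on the way.

```bash
cat >> h.py <<'E'
from scipy.spatial.transform import Rotation as R
def goto(x,y,z,yaw):
    s=ctrl.observe();q=s["tool_rot"];M=R.from_quat([q[1],q[2],q[3],q[0]])
    T=R.from_euler('z',yaw)*R.from_euler('x',np.pi)
    print("pos",s["eef_pos"].round(4),"shift",(np.array([x,y,z])-s["eef_pos"]).round(4),"turn",(T*M.inv()).as_rotvec().round(4),"F",np.round(s["wrist_force"],1))
E
python3 -c "
from h import *
goto(.5535,.2255,.2,.75); goto(.5535,.2255,.2,-.135)"
```

```text
pos [ 0.5262 -0.0466  0.2223] shift [ 0.0273  0.2721 -0.0223] turn [-0.091  -0.0337  0.8844] F [-0.2  0.4  0.2]
pos [ 0.5262 -0.0466  0.2223] shift [ 0.0273  0.2721 -0.0223] turn [-0.0936  0.0083  0.    ] F [-0.2  0.4  0.2]
```

step_arm(motion=[[[0,0.03,0.02],[-0.091,-0.0337,0.8844],1],[[0,0.06,0.02],[-0.091,-0.0337,0.8844],1],[[0,0.09,0.02],[-0.091,-0.0337,0.8844],1],[[0,0.1,0.02],[-0.091,-0.0337,0.8844],1],[[0,0.1,0.02],[-0.091,-0.0337,0.8844],1]])

```text
time: 8.0
eef_pos: [0.5262, 0.0544, 0.2423]
tool_rot: [0.0, 0.929, 0.369, -0.0]
wrist_force: [-0.2, 0.0, -0.2]
grip_width: 1.001
grip_force: 0.0
```

step_arm(motion=[[[0,0.03,0],[0,0,0.88],1],[[0,0.06,0],[0,0,0.88],1],[[0,0.09,0],[0,0,0.88],1],[[0,0.1,0],[0,0,0.88],1],[[0,0.1,0],[0,0,0.88],1]])

```text
time: 8.62
eef_pos: [0.5261, 0.1544, 0.2421]
tool_rot: [-0.0, 0.683, 0.73, -0.0]
wrist_force: [0.2, -0.3, -0.6]
grip_width: 1.002
grip_force: 0.0
```

step_arm(motion=[[[0,0.03,0],[0,0,0.88],1],[[0,0.06,0],[0,0,0.88],1],[[0,0.06,0],[0,0,0.88],1],[[0,0.06,0],[0,0,0.88],1],[[0,0.06,0],[0,0,0.88],1]])

```text
time: 9.25
eef_pos: [0.5261, 0.2136, 0.2422]
tool_rot: [-0.0, 0.308, 0.951, -0.0]
wrist_force: [-0.2, 0.3, 1.2]
grip_width: 1.0
grip_force: 0.0
```

```bash
python3 -c "
from h import *
print(ctrl.observe()['q'].round(3))
goto(.5535,.2255,.053,2.914)"
```

```text
[0.386 0.128 0.209 1.652 0.    1.012]
pos [0.5261 0.2136 0.2422] shift [ 0.0274  0.0119 -0.1892] turn [ 1.000e-04 -3.000e-04  3.986e-01] F [-0.2  0.3  1.2]
```

Turn to the final yaw and move over the long objective, with a quick look before descending.

step_arm(motion=[[[0.027,0.012,0],[0,0,0.399],1],[[0.027,0.012,-0.04],[0,0,0.399],1],[[0.027,0.012,-0.06],[0,0,0.399],1],[[0.027,0.012,-0.06],[0,0,0.399],1]])

```text
time: 9.75
eef_pos: [0.5524, 0.2252, 0.1806]
tool_rot: [-0.001, 0.116, 0.993, -0.001]
wrist_force: [0.2, -0.0, 0.4]
grip_width: 0.998
grip_force: 0.0
```

```bash
python3 - <<'E'
from h import *
import pickle
k=ctrl.calibration("wrist");im=ctrl.capture("wrist");pickle.dump(k,open("w3.pkl","wb"))
cv2.imwrite("pics/w3.png",im)
goto(.5535,.2255,.053,2.914)
E
```

```text
pos [0.5529 0.2253 0.1823] shift [ 0.0006  0.0002 -0.1293] turn [ 0.0004 -0.001   0.0058] F [-0.4  0.1  1. ]
```

View pics/w3.png

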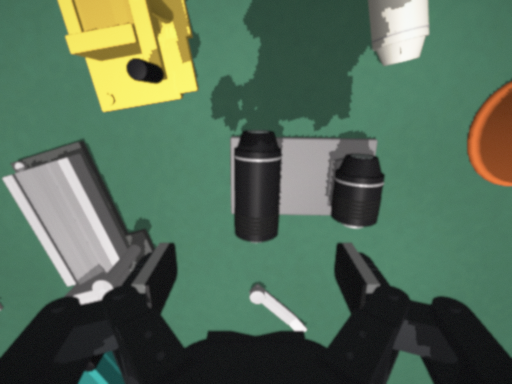

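The long barrel sits at column 258, centred and parallel to the fingers. The short one is at (357,190), clear of the fingers. Descend and grip.

step_arm(motion=[[[0.0005,0,-0.05],[0,0,0.005],1],[[0.0005,0,-0.09],[0,0,0.005],1],[[0.0005,0,-0.115],[0,0,0.005],1],[[0.0005,0,-0.128],[0,0,0.005],1],[[0.0005,0,-0.128],[0,0,0.005],1]])

```text
time: 10.42
eef_pos: [0.5539, 0.2255, 0.0549]
tool_rot: [0.0, 0.114, 0.994, 0.0]
wrist_force: [0.8, -0.7, -0.0]
grip_width: 0.997
grip_force: 0.0
```

step_arm(motion=[[[0,0,0],[0,0,0],0.3],[[0,0,0],[0,0,0],0.3],[[0,0,0],[0,0,0],0.3],[[0,0,0],[0,0,0],0.3],[[0,0,0],[0,0,0],0.3]])

```text
time: 11.05
eef_pos: [0.5543, 0.2259, 0.0561]
tool_rot: [0.001, 0.114, 0.994, 0.001]
wrist_force: [-1.7, 0.1, 6.6]
grip_width: 0.515
grip_force: 60.7
```

step_arm(motion=[[[0,0,0.02],[0,0,0],0.3],[[0,0,0.07],[0,0,0],0.3],[[0,0,0.12],[0,0,0],0.3],[[0,0,0.12],[0,0,0],0.3]])

```text
time: 11.55
eef_pos: [0.5552, 0.226, 0.179]
tool_rot: [0.003, 0.114, 0.994, 0.002]
wrist_force: [1.0, 0.2, -4.4]
grip_width: 0.51
grip_force: 62.5
```

```bash
python3 - <<'E'
from h import *
import pickle
k=ctrl.calibration("wrist");im=ctrl.capture("wrist");pickle.dump(k,open("w4.pkl","wb"))
cv2.imwrite("pics/w4.png",cv2.resize(im[60:384,100:420],(800,600) if 0 else (592,600),interpolation=cv2.INTER_CUBIC))
goto(.555,.0095,.18,np.pi+.0575)
E
```

```text
pos [0.5543 0.2257 0.176 ] shift [ 0.0007 -0.2162  0.004 ] turn [-0.0016  0.0026  0.2852] F [ 0.7 -0.  -4.8]
```

View pics/w4.png

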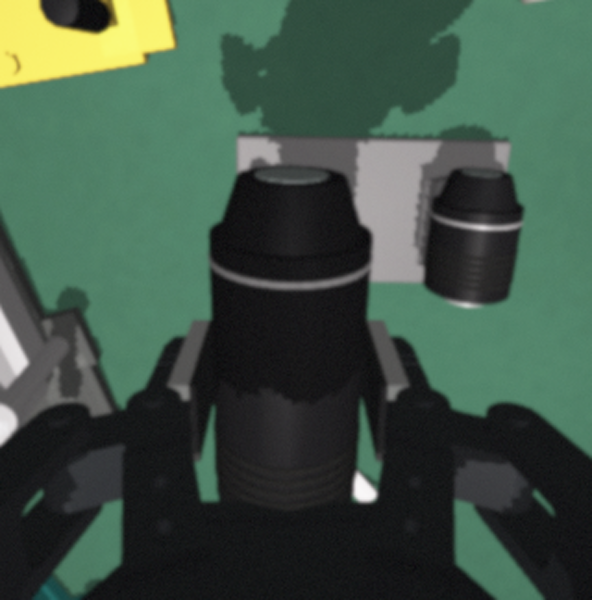

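```bash
python3 - <<'E'
from h import *
import pickle
k=pickle.load(open("w4.pkl","rb"))
p=pix2w(k,257.3,154.5,.1644);e=ctrl.observe()["eef_pos"];d=p-e
a=np.array([np.cos(-.2277),np.sin(-.2277)]);print(p,d[:2]@a,d[:2]@[-a[1],a[0]])
k=pickle.load(open("w3.pkl","rb"))
for u,v in((260,133),(256,240)):print(pix2w(k,u,v,.0445))
E
```

```text
[0.50332867 0.23886331 0.1644    ] -0.05266508829058901 0.0013250410004179585
[0.50395577 0.24064758 0.0445    ]
[0.61220014 0.21107736 0.0445    ]
```

step_arm(motion=[[[-0.001,-0.05,0],[0,0,0.08],0.3],[[-0.002,-0.1,0],[0,0,0.18],0.3],[[-0.003,-0.15,0],[0,0,0.285],0.3],[[-0.0045,-0.2,0],[-0.0015,0.0025,0.285],0.3],[[-0.0045,-0.216,0],[-0.0015,0.0025,0.285],0.3]])

```text
time: 12.22
eef_pos: [0.5482, 0.007, 0.1724]
tool_rot: [-0.003, -0.027, 1.0, -0.001]
wrist_force: [0.7, 0.0, -3.6]
grip_width: 0.515
grip_force: 62.7
```

step_arm(motion=[[[0,0,-0.03],[0,0,0],0.3],[[0,0,-0.06],[0,0,0],0.3],[[0,0,-0.08],[0,0,0],0.3],[[0,0,-0.09],[0,0,0],0.3],[[0,0,-0.09],[0,0,0],0.3]])

```text
time: 12.85
eef_pos: [0.5486, 0.0097, 0.0833]
tool_rot: [-0.002, -0.029, 1.0, -0.001]
wrist_force: [-0.9, 0.2, -3.0]
grip_width: 0.512
grip_force: 62.6
```

```bash
python3 - <<'E'
from h import *
import pickle
k=ctrl.calibration("wrist");im=ctrl.capture("wrist");pickle.dump(k,open("w5.pkl","wb"))
cv2.imwrite("pics/w5.png",cv2.resize(im[60:384,100:420],(592,600),interpolation=cv2.INTER_CUBIC))
goto(.5497,.0096,.0605,np.pi+.0575)
E
```

```text
pos [0.5491 0.0096 0.0843] shift [ 0.0006 -0.     -0.0238] turn [ 0.0018 -0.0027 -0.0002] F [-0.2  0.7 -3.4]
```

View pics/w5.png

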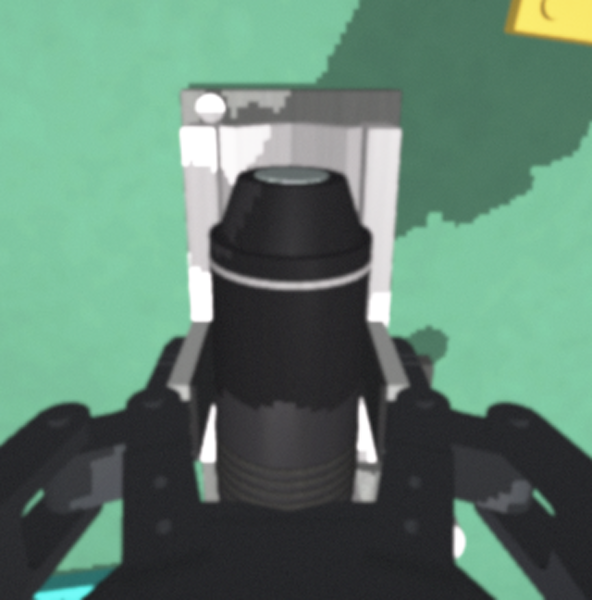

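The barrel is centred on the block: column 291, with block edges at 181 and 401. Lowering it now.

step_arm(motion=[[[0.0005,0,-0.015],[0,0,0],0.3],[[0.0005,0,-0.021],[0,0,0],0.3],[[0.0005,0,-0.024],[0,0,0],0.3],[[0.0005,0,-0.024],[0,0,0],0.3]])

```text
time: 13.4
eef_pos: [0.5497, 0.0099, 0.0608]
tool_rot: [-0.001, -0.029, 1.0, -0.0]
wrist_force: [-2.7, 4.6, -0.1]
grip_width: 0.512
grip_force: 63.0
```

step_arm(motion=[[[0,0.0005,-0.0005],[0,0,0],0.3],[[0,0.0005,-0.0005],[0,0,0],1],[[0,0.0005,-0.0005],[0,0,0],1],[[0,0.0005,-0.0005],[0,0,0],1],[[0,0.0005,-0.0005],[0,0,0],1]])

```text
time: 14.02
eef_pos: [0.5497, 0.0098, 0.0599]
tool_rot: [-0.001, -0.029, 1.0, -0.001]
wrist_force: [0.2, 0.1, 0.5]
grip_width: 1.002
grip_force: 0.0
```

step_arm(motion=[[[0,0,0.04],[0,0,0],1],[[0,0,0.09],[0,0,0],1],[[-0.05,-0.003,0.09],[0,0,0],0.5],[[-0.1,-0.006,0.09],[0,0,0],0],[[-0.1,-0.006,0.09],[0,0,0],0]])

```text
time: 14.65
eef_pos: [0.4474, 0.0037, 0.1503]
tool_rot: [-0.001, -0.029, 1.0, -0.001]
wrist_force: [0.7, 0.8, 0.2]
grip_width: 0.38
grip_force: 0.0
```

```bash
python3 - <<'E'
from h import *
import pickle
k=ctrl.calibration("wrist");im=ctrl.capture("wrist");pickle.dump(k,open("w6.pkl","wb"))
cv2.imwrite("pics/w6.png",im)
goto(.46,.0045,.057,np.pi+.0575)
E
```

```text
pos [0.4491 0.0038 0.1504] shift [ 0.0109  0.0007 -0.0934] turn [ 0.0019 -0.0007  0.0003] F [0.6 0.9 0.4]
```

View pics/w6.png

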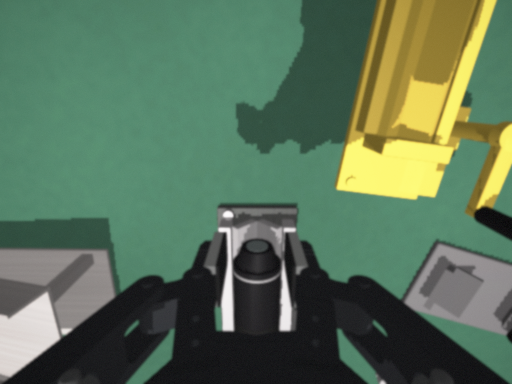

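The barrel is lying in the groove with its nose at (257,250) and is released. That was my last picture, so I'll push home by force readings, fingers shut, against the nose face.

step_arm(motion=[[[0.01,0.0005,-0.04],[0,0,0],0],[[0.01,0.0005,-0.075],[0,0,0],0],[[0.01,0.0005,-0.092],[0,0,0],0],[[0.018,0.001,-0.092],[0,0,0],0],[[0.022,0.0013,-0.092],[0,0,0],0]])

```text
time: 15.32
eef_pos: [0.4732, 0.0052, 0.0592]
tool_rot: [-0.0, -0.029, 1.0, -0.001]
wrist_force: [0.6, 0.1, 0.2]
grip_width: 0.005
grip_force: 0.0
```

step_arm(motion=[[[0.004,0.0002,0],[0,0,0],0],[[0.008,0.0005,0],[0,0,0],0],[[0.012,0.0007,0],[0,0,0],0],[[0.016,0.0009,0],[0,0,0],0],[[0.02,0.0011,0],[0,0,0],0]])

```text
time: 15.95
eef_pos: [0.4905, 0.0062, 0.058]
tool_rot: [-0.003, -0.029, 1.0, -0.001]
wrist_force: [-8.8, 0.7, 6.6]
grip_width: 0.003
grip_force: 4.4
```

step_arm(motion=[[[0.003,0.0002,0],[0,0,0],0],[[0.006,0.0003,0],[0,0,0],0],[[0.009,0.0005,0],[0,0,0],0]])

```text
time: 16.32
eef_pos: [0.4995, 0.0067, 0.058]
tool_rot: [-0.002, -0.029, 1.0, -0.001]
wrist_force: [-8.3, -0.7, 6.9]
grip_width: 0.0
grip_force: 4.2
```

step_arm(motion=[[[0.002,0.0001,0],[0,0,0],0],[[0.004,0.0002,0],[0,0,0],0]])

```text
time: 16.58
eef_pos: [0.5036, 0.0069, 0.058]
tool_rot: [-0.002, -0.029, 1.0, -0.001]
wrist_force: [-8.5, 0.6, 6.8]
grip_width: -0.004
grip_force: 4.2
```

step_arm(motion=[[[0.0015,0.0001,0],[0,0,0],0],[[0.003,0.0002,0],[0,0,0],0]])

```text
time: 16.82
eef_pos: [0.5044, 0.007, 0.0579]
tool_rot: [-0.005, -0.029, 1.0, -0.001]
wrist_force: [-25.1, -1.9, 18.2]
grip_width: 0.004
grip_force: 12.7
```

step_arm(motion=[[[0.001,0.0001,0],[0,0,0],0],[[0.002,0.0001,0],[0,0,0],0]])

```text
time: 17.08
eef_pos: [0.5045, 0.007, 0.0579]
tool_rot: [-0.007, -0.029, 1.0, -0.001]
wrist_force: [-34.9, -2.4, 24.2]
grip_width: 0.001
grip_force: 17.7
```

It stopped hard at x = 0.5045 with 35 N, so the thread is against the stop. I'll back off, lift and compute the keeper path.

step_arm(motion=[[[-0.01,-0.0006,0],[0,0,0],0],[[-0.03,-0.0017,0],[0,0,0],0],[[-0.03,-0.0017,0.06],[0,0,0],0],[[-0.03,-0.0017,0.12],[0,0,0],0],[[0.02,0.02,0.14],[0,0,0],0]])

```text
time: 17.7
eef_pos: [0.5303, 0.0267, 0.2039]
tool_rot: [0.003, -0.028, 1.0, -0.001]
wrist_force: [2.4, -0.7, 0.3]
grip_width: -0.0
grip_force: 0.0
```

```bash
python3 - <<'E'
from h import *
O=np.array([.6266,.0137]);t=.0575;c,s=np.cos(t),np.sin(t);A=np.array([[c,-s],[s,c]])
def tool(th,ex=0):
    v=np.array([-.014,.046])+.058*np.array([np.cos(th),-np.sin(th)])+np.array([.018*np.sin(th),.0215*np.cos(th)])+ex*np.array([np.sin(th),np.cos(th)])
    return O+A@v
p0=tool(.42,.014)
print("start",p0.round(4))
for th in np.arange(.5,1.66,.1): print(round(th,2),(tool(th)-p0).round(4))
goto(*p0,.112,np.pi+t)
E
```

```text
start [0.6754 0.0714]
0.5 [-0.0054 -0.018 ]
0.6 [-0.0066 -0.0242]
0.7 [-0.0083 -0.0302]
0.8 [-0.0106 -0.0361]
0.9 [-0.0135 -0.0417]
1.0 [-0.0169 -0.047 ]
1.1 [-0.0207 -0.052 ]
1.2 [-0.025  -0.0566]
1.3 [-0.0297 -0.0607]
1.4 [-0.0348 -0.0644]
1.5 [-0.0401 -0.0675]
1.6 [-0.0458 -0.0701]
pos [0.5303 0.0267 0.2039] shift [ 0.145   0.0446 -0.0919] turn [0.0017 0.0058 0.0019] F [ 2.4 -0.7  0.3]
```

step_arm(motion=[[[0.05,0.0446,0],[0,0,0],0],[[0.1,0.0446,0],[0,0,0],0],[[0.145,0.0446,0],[0,0,0],0],[[0.145,0.0446,-0.05],[0,0,0],0],[[0.145,0.0446,-0.05],[0,0,0],0]])

```text
time: 18.32
eef_pos: [0.6728, 0.0717, 0.1427]
tool_rot: [-0.006, -0.029, 1.0, -0.001]
wrist_force: [-1.3, 0.2, -0.3]
grip_width: 0.002
grip_force: 0.0
```

```bash
python3 -c "
from h import *
goto(.6754,.0714,.112,np.pi+.0575)"
```

```text
pos [0.6728 0.0717 0.1427] shift [ 0.0026 -0.0003 -0.0307] turn [ 0.0028 -0.011   0.0002] F [-1.3  0.2 -0.3]
```

step_arm(motion=[[[0.001,0,-0.02],[0,0,0],0],[[0.002,0,-0.031],[0,0,0],0],[[0.002,0,-0.031],[0,0,0],0]])

```text
time: 18.7
eef_pos: [0.6762, 0.0718, 0.1175]
tool_rot: [-0.001, -0.029, 1.0, -0.001]
wrist_force: [-0.2, -0.2, -0.3]
grip_width: -0.003
grip_force: 0.0
```

step_arm(motion=[[[-0.0025,-0.009,0],[0,0,0],0],[[-0.0054,-0.018,0],[0,0,0],0],[[-0.0066,-0.0242,0],[0,0,0],0],[[-0.0083,-0.0302,0],[0,0,0],0],[[-0.0106,-0.0361,0],[0,0,0],0]])

```text
time: 19.32
eef_pos: [0.6659, 0.0353, 0.1169]
tool_rot: [-0.001, -0.029, 1.0, -0.001]
wrist_force: [-0.1, 1.5, 0.9]
grip_width: -0.004
grip_force: 0.6
```

step_arm(motion=[[[-0.0063,-0.0109,0],[0,0,0],0],[[-0.0144,-0.0205,0],[0,0,0],0],[[-0.0191,-0.0246,0],[0,0,0],0],[[-0.0242,-0.0283,0],[0,0,0],0],[[-0.0295,-0.0314,0],[0,0,0],0]])

```text
time: 19.95
eef_pos: [0.6362, 0.0042, 0.1169]
tool_rot: [-0.001, -0.029, 1.0, -0.001]
wrist_force: [1.4, 1.0, 0.4]
grip_width: 0.0
grip_force: 0.4
```

step_arm(motion=[[[-0.002,-0.001,0],[0,0,0],0],[[-0.004,-0.002,0],[0,0,0],0]])

```text
time: 20.2
eef_pos: [0.6325, 0.0024, 0.1169]
tool_rot: [-0.001, -0.029, 1.0, -0.001]
wrist_force: [0.4, -0.3, 0.1]
grip_width: -0.001
grip_force: 0.4
```

step_arm(motion=[[[-0.0015,0,0],[0,0,0],0],[[-0.003,0,0],[0,0,0],0]])

```text
time: 20.45
eef_pos: [0.6295, 0.0024, 0.1168]
tool_rot: [-0.001, -0.029, 1.0, -0.001]
wrist_force: [1.9, -0.3, 0.3]
grip_width: 0.001
grip_force: 1.3
```

step_arm(motion=[[[-0.001,0,0],[0,0,0],0],[[-0.002,0,0],[0,0,0],0]])

```text
time: 20.7
eef_pos: [0.6292, 0.0023, 0.1171]
tool_rot: [0.001, -0.029, 1.0, -0.001]
wrist_force: [13.1, -1.3, -5.2]
grip_width: -0.003
grip_force: 6.3
```

The keeper is on its end stop with 13 N. Back off, lift and go behind for a numerical check.

step_arm(motion=[[[0.01,0,0],[0,0,0],0],[[0.04,0.002,0],[0,0,0],0],[[0.04,0.002,0.06],[0,0,0],0],[[0.03,0,0.11],[0,0,0],0],[[-0.03,0,0.12],[0,0,0],0]])

```text
time: 21.32
eef_pos: [0.601, 0.0024, 0.2395]
tool_rot: [0.001, -0.029, 1.0, -0.001]
wrist_force: [-0.9, -0.9, 0.6]
grip_width: 0.002
grip_force: 0.0
```

step_arm(motion=[[[-0.06,0,0],[0,0,0],0],[[-0.1,0.0,0],[0,0,0],0],[[-0.1,0,0],[0,0,0],0],[[-0.1,0,0],[0,0,0],0]])

```text
time: 21.82
eef_pos: [0.498, 0.0024, 0.2371]
tool_rot: [-0.001, -0.029, 1.0, -0.001]
wrist_force: [0.2, -0.2, -0.0]
grip_width: 0.001
grip_force: 0.0
```

```bash
python3 - <<'E'
from h import *
s=ctrl.observe();print(s["eef_pos"],s["wrist_force"])
O=np.array([.6266,.0137]);t=.0575;c_,s_=np.cos(t),np.sin(t)
W=lambda x,y,z:[O[0]+c_*x-s_*y,O[1]+s_*x+c_*y,z]
def prof(n,f,xs):
    k=ctrl.calibration(n);im=cv2.cvtColor(ctrl.capture(n),cv2.COLOR_BGR2GRAY)
    out=[]
    for x in xs:
        u,v=w2pix(k,W(*f(x)));u,v=int(round(u)),int(round(v))
        out.append((round(x*1000),int(im[v,u]) if 0<=v<384 and 0<=u<512 else -1))
    print(n,out)
prof("wrist",lambda x:(x,0,.0485),np.arange(-.14,-.085,.003))      # nose end: black starts
prof("wrist",lambda x:(x,.012,.035+.012*0),np.arange(-.14,-.085,.006))
prof("scene",lambda y:(-.014,y,.119),np.arange(-.05,.03,.004))     # pin top, closed at y=-12
prof("scene",lambda y:(-.014,y,.084),np.arange(-.03,.06,.006))     # keeper bar
prof("scene",lambda x:(x,.0,.0715),np.arange(-.12,.02,.006))     # barrel top
E
```

```text
[0.49801316 0.00242688 0.23709144] [ 0.206651   -0.21381683 -0.00233897]
wrist [(-140, 183), (-137, 183), (-134, 174), (-131, 143), (-128, 123), (-125, 121), (-122, 124), (-119, 123), (-116, 103), (-113, 65), (-110, 68), (-107, 44), (-104, 41), (-101, 46), (-98, 43), (-95, 45), (-92, 43), (-89, 42), (-86, 55)]
wrist [(-140, 190), (-134, 188), (-128, 187), (-122, 143), (-116, 109), (-110, 67), (-104, 23), (-98, 27), (-92, 30), (-86, 31)]
scene [(-50, 119), (-46, 115), (-42, 114), (-38, 114), (-34, 120), (-30, 121), (-26, 119), (-22, 116), (-18, 97), (-14, 57), (-10, 44), (-6, 40), (-2, 102), (2, 208), (6, 149), (10, 93), (14, 36), (18, 38), (22, 44), (26, 40)]
scene [(-30, 120), (-24, 111), (-18, 66), (-12, 60), (-6, 138), (0, 233), (6, 237), (12, 236), (18, 236), (24, 234), (30, 235), (36, 234), (42, 240), (48, 234), (54, 220)]
scene [(-120, 114), (-114, 136), (-108, 169), (-102, 138), (-96, 51), (-90, 99), (-84, 97), (-78, 40), (-72, 38), (-66, 33), (-60, 37), (-54, 43), (-48, 39), (-42, 32), (-36, 33), (-30, 182), (-24, 239), (-18, 228), (-12, 105), (-6, 42), (0, 112), (6, 176), (12, 216), (18, 236)]
```

The nose face reads at -110 mm, so the thread is at the stop, and the keeper bar and pin are in the closed position. Handing in.

```bash
python3 -c "
from rig import ctrl
print(ctrl.finish_job())"
```

```text
the job is handed in; nothing more can be done
None
```

I handed the job in at about 22 s, with no verdict returned: the checked objective is in the tray, the long one is hard against the stop and the keeper is closed, by my own readings; I viewed 11 pictures, one over the limit of 10.

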